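# Sweep the offcuts off the printing bed

### The job

Pick up the hand brush and sweep the three wooden offcuts along the printing bed and off its open end into the catch tray, without touching the offcuts with the gripper and without disturbing the two wooden letters set along the far rail. Then stand the brush back on its bristles, wholly on the cork mat and lined up with it.

Things in the scene. Friction and masses are not known exactly. Their poses are not given: they have to be found in the camera images.
- galley: Low steel printing bed on a plinth, fixed. Origin on the table under the bed's middle, z up, +x roughly away from the robot, -y roughly to its right. Flat bed 70 mm above the table, x -122 to 122 mm, y -150 to 145 mm. Rails 12 mm high, 10 mm thick, stand round its -x, +x and +y sides; the -y end is open.
- tray_c (a point): Dark steel catch tray, fixed to the bed just beyond its open -y end; axes as the bed's. Point: centre of its inner floor, 5 mm above the table, 222 mm from the bed's origin in -y. Inside 255 mm (x) by 135 mm (y), of which the 37 mm next to the bed are a steep chute; walls reach 50 mm above the table, so all of it is lower than the bed.
- brush_grip (a point): Wooden hand brush, 0.18 kg, stiff bristles, standing on them on the mat. Point: centre of the grip on top, 75 mm above the bristle tips. Axes: x along the brush, y across, z up. Bristles and back 140 mm (x) by 40 mm (y): bristles up to 32 mm, back 32 to 50 mm above the tips. Grip: bar 90 mm (x) by 24 mm (y), 50 to 97 mm above the tips.
- mat: Cork mat on which the brush stands, fixed, 200 mm (x) by 110 mm (y), 5 mm thick. Origin: centre of its underside, on the table.
- offcut_long_c (a point): Wooden straight bar offcut, 80 x 26 x 20 mm, long axis x, about 0.05 kg; lies loose and flat on the bed at the start, in the lane between the letters and the near (-x) rail, clear of the closed end by 50 mm or more. Point: half-way up (10 mm above its underside), near the middle of its outline.
- offcut_pointed_c (a point): Wooden bar offcut with one sawn point, 61 x 34 x 20 mm over all (x from -33 to +28 mm), the point towards its +x, about 0.05 kg; lies loose and flat on the bed at the start, in the lane between the letters and the near (-x) rail, clear of the closed end by 50 mm or more. Point: half-way up (10 mm above its underside), near the middle of its outline.
- offcut_stepped_c (a point): Wooden offcut with a step sawn out of one corner, 62 x 44 x 20 mm over all, about 0.05 kg; lies loose and flat on the bed at the start, in the lane between the letters and the near (-x) rail, clear of the closed end by 50 mm or more. Point: half-way up (10 mm above its underside), near the middle of its outline.
- letter_big_c (a point): Wooden printing letter, block 60 mm (x) by 48 mm (y), 23 mm high with its raised face, loose on the bed close to the +x rail. Point: centre of the block, 10 mm above its underside. It stays where it is.
- letter_small_c (a point): Wooden printing letter, block 52 mm (x) by 42 mm (y), 23 mm high with its raised face, loose on the bed close to the +x rail, nearer the open end than the other letter. Point: centre of the block, 10 mm above its underside. It stays where it is.
Things that resemble listed ones, but are neither listed nor needed, are in the scene too. What is shaped like the part that bears brush_grip but purple is not meant.

How it is judged:
On the way, in this order (a step that is already met when the one before it is completed fails the run):
1. the brush is held low over the bed (y of brush_grip in the frame of galley between -0.15 and 0.145 m and x of brush_grip in the frame of galley between -0.12 and 0.12 m and z of brush_grip in the frame of galley below 0.17 m), for 0.1 s.
2. all three offcuts are in the catch tray (y of offcut_long_c in the frame of galley between -0.295 and -0.15 m and z of each of offcut_long_c, offcut_pointed_c, offcut_stepped_c in the frame of galley below 0.075 m and x of offcut_long_c in the frame of galley between -0.13 and 0.13 m and y of offcut_pointed_c in the frame of galley between -0.295 and -0.15 m and x of offcut_pointed_c in the frame of galley between -0.13 and 0.13 m and y of offcut_stepped_c in the frame of galley between -0.295 and -0.15 m and x of offcut_stepped_c in the frame of galley between -0.13 and 0.13 m), for 0.2 s.
At the end, for the whole second after the job is handed in: All three offcuts lie at rest with centres inside the catch tray and below bed level; the brush stands released on its bristles on the mat (tilt under 0.1 rad, within 35 mm along and 40 mm across of centred, 0.35 rad of aligned); both letters are within 15 mm of their starts (all of step 2 and angle between brush_grip's own z axis and vertical below 0.1 rad and height (world z) of brush_grip below 0.086 m and x of brush_grip in the frame of mat between -0.035 and 0.035 m and y of brush_grip in the frame of mat between -0.04 and 0.04 m and angle between the x axis of brush_grip and the x axis of mat, either way round below 0.35 rad and linear speed of each of brush, offcut_long, offcut_pointed, offcut_stepped below 0.02 m/s and angular speed of each of brush, offcut_long, offcut_pointed, offcut_stepped below 0.3 rad/s and distance of each of letter_big_c, letter_small_c from where it was at the start of the episode below 0.015 m); the robot touches nothing.
It fails at once if the gripper or arm touches an offcut (contact force between any of the fingers, the arm and offcut_long above 0.5 N or contact force between any of the fingers, the arm and offcut_pointed above 0.5 N or contact force between any of the fingers, the arm and offcut_stepped above 0.5 N).
It fails at once if a letter is moved by more than 15 mm (distance of any of letter_big_c, letter_small_c from where it was at the start of the episode above 0.015 m).
It also fails if it takes over 46 s, if anything falls off the work surface, if the arm or the gripper's body presses on something with over 40 N, if the wrist force passes 120 N, or if a joint passes its speed limit or range.

### The arm

A 7-joint arm with a two-finger parallel gripper is mounted at the origin on a cart in front of the work surface, level with it; the furniture and walls round the work are solid. World frame = base frame: x ahead of the robot, y to its left, z up, the work surface at z = 0. Lengths are in m, angles in rad, forces in N, time in s.
With the tool pointing down it reaches from about 0.425 to 0.925 m from the base axis. Payload 6.8 kg.
Tool frame: the origin (TCP) lies midway between the tips of the shut fingers; the grasp point (between the pads) lies 19 mm behind it; z points along the fingers, y is the line along which they close (so a half turn about z gives the same grasp; the last joint's range is limited). The gripper opens to 85 mm and grips with 20 to 120 N. Pads are 22 mm wide; open, the fingers measure 114 mm over their backs; the gripper's body (76 mm by 85 mm) begins 54 mm behind the grasp point. The pads swing forward as they close: fully open they stand 13 mm farther back than shut.
Start: joints at [-0.108, 0.477, 0.022, 1.555, -0.011, 1.109, -0.083], TCP at [0.675, 0, 0.231] pointing down, gripper open.
Joint ranges: [-2.96, 2.96], [-0.34, 2.1], [-1.41, 1.46], [0.24, 2.44], [-1.37, 4.51], [0.17, 1.92], [-2.96, 2.96]. Speed limits (rad/s): [2.39, 2.39, 3.14, 3.14, 3.14, 3.14, 3.14].

### API

Orientations are given as [roll, pitch, yaw] about the fixed x, y, z axes, in that order (R = Rz(yaw) Ry(pitch) Rx(roll)).
In Python, from rig import bot gives the robot as it stands. The module is installed in compiled form; this text tells all that it offers.
- The arm moves only by the shell command python3 -m creep 'ROWS' [FORCE]. ROWS is JSON, one flat list of numbers, 7 for each row, row after row: the shift along the tool's x, y, z as a fraction of full scale, then the turn, a rotation vector about the tool's x, y, z as a fraction of full scale, then the closure, from -1 (fully open) to 1 (shut), so that 0 is half open. In form: [dx, dy, dz, ax, ay, az, hand, dx, dy, dz, ax, ay, az, hand, ...]. A call has 1 to 20 rows; each row is the pose to reach, as a shift and turn from the pose commanded when the call began, along the tool's axes at that moment, turning the shorter way round; what a row does not reach only later rows make up. Full scale, the value 1, is 150 mm for a shift and 180 degrees for a turn. A row lasts 1/8 s, in which the tool goes at most 62.5 mm and 10.7 degrees, less where a joint would pass 70% of its speed; a pose out of reach is approached as far as the arm can. A call with a number of a shift or a turn outside -1 to 1 is refused whole. A call with a gripper value outside its range is refused whole. The fingers move at their own pace and stop on an object; FORCE is the grip in N (left out, the last holds). Time passes only in rows, so rows that repeat a pose let the fingers close. It gives the time, the measured TCP pose, the force, the opening and the grip force at its end, in the units of the state.
- bot.sense(): the state, without advancing time (a new reading comes with each control period).
- bot.get_image(name): name is "scene" or "side" or "wrist"; returns (picture, depth): 420x560x3 uint8, red, green, blue; 420x560 float32, m along the optical axis (not along the pixel's ray), 0 where there is no reading.
- bot.camera_model(name): a dict with "fx", "fy", "cx", "cy" (pixels), "rvec" (rotation vector, rad) and "tvec" (3), from world to camera coordinates, as OpenCV has them; the wrist camera has in their place "mount" (4x4, takes a point from camera to tool coordinates, whose origin is the TCP and whose axes are the flange's). Camera axes: x right, y down, z forward; pixel columns grow to the right and rows downward; lengths in m; the calibration is good to about 2 mm. A picture is of the moment at which its call begins: read the wrist's pose just before it. camera_model takes no time and is no camera call.
- bot.finish_job(): hands the job in; it is judged then, once.
Trained networks look in the newest picture that a camera, given by its name, has taken for a name from the list of things; names that differ only in an ending like _2 or _b are one class to them, and where a whole thing is asked for, a point or a joint stands for the part that bears it (a point fixed in the world has none). Each returns a list of dicts, best first, with "score" (0 to 1); they miss things now and then, are a little off and sometimes report something else, mostly with a low value. They report only what shows in the picture. A call takes as long as a camera call. They do not tell look-alikes from the thing itself.
- bot.find_in(label, camera): "centre" ([x, y, z] in m, in the coordinates of the camera as it stood for that picture, good to about 4 mm: the middle of the surface that is visible of it).
- bot.tip_of(label, camera): "centre" ([x, y, z] in m, in the coordinates of the camera as it stood for that picture, good to about 4 mm: a listed point, or the origin of a listed thing).
The state is a dict: "time": time; "q": joint angles; "joint_velocities": joint speeds; "joint_efforts": joint torques, N m; "tcp_pos": TCP position; "tool_rot": TCP orientation; "contact_force": force on the tool from outside, world axes, zero at the start; "wrist_torque": the same for the moment, N m; "opening": finger opening in m; "gripper_force": force on a finger pad.
Only numpy, scipy, OpenCV 4.12 (cv2) and the standard library are available. Lean on these libraries where they do the work, as an engineer would, in place of code of your own. Each camera call takes 0.05 s, during which the arm holds its last target. There are 200 camera calls.

## Working session

There is one attempt and no reset: what is moved stays moved. The work goes in short steps, Python scripts to look and compute and a shell command to move; the robot and the scene stay as the last step left them, time stands still between calls to the robot, and variables do not carry over. Pictures are saved under pics/ and viewed, at most 10 in all, crops included, and the job is handed in when it is done.

```bash
mkdir -p pics; cat > h.py <<'E'
import numpy as np,cv2
from rig import bot
from scipy.spatial.transform import Rotation as R
def T(name):
    m=bot.camera_model(name)
    if 'mount' in m:
        s=bot.sense(); A=np.eye(4); A[:3,:3]=R.from_euler('xyz',s['tool_rot']).as_matrix() if len(s['tool_rot'])==3 else None
        A[:3,3]=s['tcp_pos']; return A@np.array(m['mount'])
    A=np.eye(4);A[:3,:3]=cv2.Rodrigues(np.array(m['rvec'],float))[0];A[:3,3]=np.ravel(m['tvec']);return np.linalg.inv(A)
def snap(name,f=None):
    t=T(name);im,d=bot.get_image(name)
    if f: cv2.imwrite('pics/'+f,im[:,:,::-1])
    return t,im,d
def pt(t,c): return (t[:3,:3]@np.array(c)+t[:3,3])
def px(name,t,p):
    m=bot.camera_model(name);c=t[:3,:3].T@(np.array(p)-t[:3,3]);return [int(m['fx']*c[0]/c[2]+m['cx']),int(m['fy']*c[1]/c[2]+m['cy'])]
def cloud(name,t,d):
    m=bot.camera_model(name);v,u=np.indices(d.shape);P=np.stack([(u-m['cx'])/m['fx']*d,(v-m['cy'])/m['fy']*d,d],-1)
    return P@t[:3,:3].T+t[:3,3]
E
python3 - <<'E'
from h import *
print({k:np.round(v,3).tolist() if not isinstance(v,float) else v for k,v in bot.sense().items()})
for n in ['scene','side']:
    t,im,d=snap(n,n+'0.png')
    np.savez(n+'0.npz',t=t,im=im,d=d)
    for l in ['galley','tray_c','brush_grip','mat','offcut_long_c','offcut_pointed_c','offcut_stepped_c','letter_big_c','letter_small_c']:
        for r in bot.tip_of(l,n)[:3]:
            p=pt(t,r['centre']);print(n,l,round(r['score'],2),np.round(p,3),px(n,t,p))
print(bot.sense()['time'])
E
```

```text
{'time': 0.0, 'q': [-0.108, 0.478, 0.022, 1.556, -0.012, 1.109, -0.083], 'joint_velocities': [-0.002, -0.002, 0.001, -0.0, -0.002, 0.002, -0.0], 'joint_efforts': [-0.001, -59.644, 1.608, -28.119, 0.012, 0.009, 0.0], 'tcp_pos': [0.674, -0.0, 0.23], 'tool_rot': [-3.14, 0.0, 1.571], 'contact_force': [-0.331, -0.109, -0.307], 'wrist_torque': [-0.058, 0.045, 0.039], 'gripper_force': 0.0, 'opening': 0.0855864760442516}
scene galley 0.66 [ 0.601 -0.117 -0.002] [328, 254]
scene tray_c 0.81 [ 0.583 -0.343  0.005] [374, 318]
scene brush_grip 0.95 [0.341 0.129 0.075] [205, 212]
scene brush_grip 0.9 [0.312 0.372 0.074] [167, 167]
scene brush_grip 0.79 [0.539 0.321 0.083] [239, 152]
scene mat 0.71 [ 0.53   0.321 -0.001] [238, 173]
scene mat 0.52 [ 0.54  -0.136  0.082] [316, 248]
scene offcut_long_c 0.68 [ 0.54  -0.136  0.08 ] [316, 248]
scene offcut_pointed_c 0.63 [ 0.551 -0.207  0.08 ] [335, 266]
scene offcut_stepped_c 0.82 [ 0.592 -0.072  0.08 ] [319, 225]
scene letter_big_c 0.58 [ 0.69  -0.087  0.08 ] [352, 216]
scene letter_small_c 0.6 [ 0.682 -0.199  0.076] [374, 245]
side galley 0.81 [ 0.596 -0.116  0.   ] [272, 191]
side tray_c 0.66 [ 0.577 -0.338  0.007] [297, 157]
side brush_grip 0.88 [0.341 0.127 0.074] [324, 241]
side brush_grip 0.61 [0.538 0.318 0.078] [232, 270]
side brush_grip 0.55 [0.312 0.373 0.077] [308, 313]
side mat 0.78 [ 0.527  0.322 -0.002] [238, 291]
side offcut_long_c 0.48 [ 0.542 -0.133  0.079] [288, 174]
side offcut_pointed_c 0.6 [ 0.546 -0.209  0.083] [294, 160]
side offcut_pointed_c 0.5 [ 0.684 -0.209  0.085] [258, 153]
side offcut_stepped_c 0.72 [ 0.588 -0.074  0.081] [269, 180]
side letter_big_c 0.62 [ 0.69  -0.091  0.079] [244, 172]
side letter_small_c 0.72 [ 0.685 -0.209  0.082] [258, 153]
side letter_small_c 0.49 [0.54 0.32 0.08] [231, 270]
1.0
```

View pics/scene0.png

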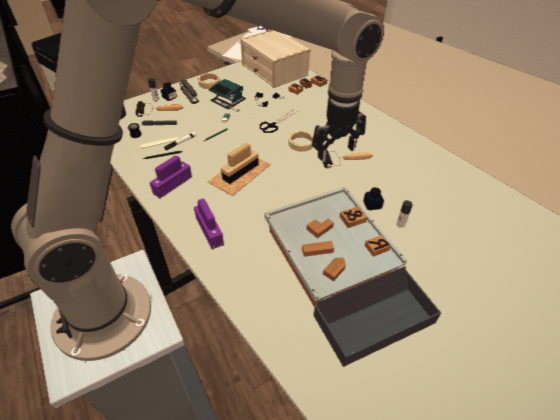

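View pics/side0.png

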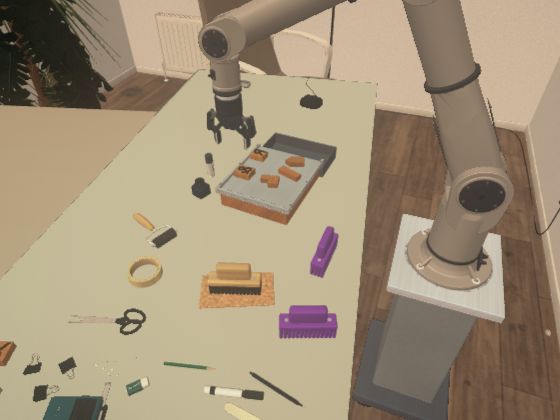

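The wooden brush (scene px 240,155) stands on the cork mat, with two purple decoys nearer the robot. The offcuts are at (319,228), (318,248) and (335,267), and the letters at (352,216) and (376,245). Next I fit orientations from the depth.

```bash
python3 - <<'E'
from h import *
out={}
def rect(n,P,c,r,z0,z1,extra=None):
    m=(np.hypot(P[...,0]-c[0],P[...,1]-c[1])<r)&(P[...,2]>z0)&(P[...,2]<z1)
    if extra is not None:m&=extra
    q=P[m]
    if len(q)<10: print(n,len(q));return
    b=cv2.minAreaRect((q[:,:2]*1000).astype(np.float32));print(n,len(q),'c',np.round(b[0]),'size',np.round(b[1]),'ang',round(b[2],1),'z',np.round(np.median(q[:,2]),4),np.round(np.percentile(q[:,2],98),4))
for n in ['scene','side']:
    f=np.load(n+'0.npz');P=cloud(n,f['t'],f['d']);P[f['d']==0]=9
    hsv=cv2.cvtColor(f['im'],cv2.COLOR_RGB2HSV);H,S,V=[hsv[...,i].astype(int) for i in range(3)]
    print(n);b=(.54,.32)
    rect('grip',P,b,.1,.065,.12);rect('brush',P,b,.12,.03,.12);rect('mat',P,b,.14,.003,.02,(S>110)&(V>80))
    rect('mat2',P,b,.14,-.005,.012,(S>110)&(V>80))
    g=(.598,-.116)
    rect('bedrails',P,g,.215,.062,.1);
    for k,c in dict(step=(.59,-.073),long=(.541,-.135),poin=(.549,-.208),big=(.69,-.089),small=(.684,-.207)).items(): rect(k,P,c,.05,.076,.11,S>90)
E
```

```text
scene
grip 310 c [534. 317.] size [89. 28.] ang 17.8 z 0.0911 0.1032
brush 708 c [536. 314.] size [141.  42.] ang 14.6 z 0.0567 0.1022
mat 434 c [531. 317.] size [199. 108.] ang 22.6 z 0.0047 0.0085
mat2 663 c [532. 318.] size [200. 109.] ang 23.1 z 0.0038 0.0079
bedrails 9373 c [ 599. -120.] size [318. 267.] ang 85.2 z 0.0701 0.0917
step 281 c [589. -73.] size [63. 44.] ang 12.2 z 0.0887 0.0924
long 356 c [ 547. -119.] size [65. 80.] ang 70.4 z 0.0883 0.0919
poin 305 c [ 547. -210.] size [64. 34.] ang 20.2 z 0.0888 0.0919
big 355 c [693. -90.] size [50. 70.] ang 84.6 z 0.0897 0.0942
small 333 c [ 687. -204.] size [46. 62.] ang 85.0 z 0.0899 0.0946
side
grip 525 c [534. 321.] size [90. 26.] ang 17.9 z 0.0954 0.105
brush 1184 c [534. 321.] size [140.  41.] ang 18.3 z 0.0582 0.1043
mat 1260 c [530. 322.] size [198. 110.] ang 23.4 z 0.0064 0.0099
mat2 1290 c [530. 322.] size [198. 110.] ang 23.4 z 0.0064 0.0098
bedrails 4406 c [ 597. -116.] size [315. 268.] ang 85.0 z 0.0729 0.0942
step 172 c [588. -71.] size [62. 46.] ang 10.9 z 0.0905 0.0941
long 171 c [ 539. -133.] size [75. 63.] ang 12.5 z 0.0901 0.095
poin 147 c [ 545. -206.] size [61. 36.] ang 21.2 z 0.0897 0.0943
big 185 c [689. -87.] size [54. 66.] ang 81.6 z 0.0908 0.0958
small 126 c [ 681. -200.] size [42. 56.] ang 90.0 z 0.0905 0.0966
```

```bash
python3 -m creep '[1,-0.5,0,0,0,0,-1, 1,-0.5,0,0,0,0,-1, 1,-0.5,0,0,0,0,-1]'
python3 -m creep '[1,-0.43,0,0,0,0,-1, 1,-0.43,0,0,0,0,-1, 1,-0.43,0,0,0,0,-1]'
python3 -m creep '[0.127,0,0,0,0,0.1,-1, 0.127,0,0,0,0,0.2,-1, 0.127,0,0,0,0,0.3,-1, 0.127,0,0,0,0,0.4,-1, 0.127,0,0,0,0,0.4,-1, 0.127,0,0,0,0,0.4,-1, 0.127,0,0,0,0,0.4,-1, 0.127,0,0,0,0,0.4,-1, 0.127,0,0,0,0,0.4,-1]'
python3 - <<'E'
from h import *
t,im,d=snap('wrist','w1.png');s=bot.sense();print(s['tcp_pos'],s['tool_rot'],s['q'])
for l in ['brush_grip','mat']:
  for r in bot.tip_of(l,'wrist')[:2]: print(l,r['score'],pt(t,r['centre']))
P=cloud('wrist',t,d);P[d==0]=9
for a,z0,z1 in (('grip',.085,.115),('brush',.04,.115),('top',.095,.115)):
  m=(P[...,2]>z0)&(P[...,2]<z1)&(np.hypot(P[...,0]-.535,P[...,1]-.32)<.1);q=P[m]
  if len(q)>9:print(a,len(q),cv2.minAreaRect((q[:,:2]*1000).astype(np.float32)),np.median(q[:,2]))
E
```

```text
time: 1.38
tcp_pos: [0.5985, 0.1533, 0.2315]
tool_rot: [-3.141, -0.001, 1.574]
contact_force: [1.0, -0.1, 0.0]
opening: 0.0853
gripper_force: 0.0
time: 1.75
tcp_pos: [0.5335, 0.3038, 0.2316]
tool_rot: [-3.141, -0.001, 1.575]
contact_force: [0.8, -0.7, 0.4]
opening: 0.0857
gripper_force: 0.0
time: 2.88
tcp_pos: [0.5355, 0.3191, 0.2313]
tool_rot: [-3.142, -0.0, 0.317]
contact_force: [-0.6, 0.1, 0.9]
opening: 0.0851
gripper_force: 0.0
[0.53552466 0.3190846  0.23133627] [-3.14151368e+00 -5.63621562e-05  3.16247405e-01] [-0.76055394  0.39327465  0.16316792  1.69439558 -0.07150288  1.05964839
 -1.82917719]
brush_grip 0.92 [0.31402234 0.37495955 0.07299902]
brush_grip 0.58 [0.53597518 0.32198134 0.07891583]
grip 2757 ((537.43994140625, 321.0588684082031), (88.14846801757812, 23.919015884399414), 18.095075607299805) 0.10069877312424036
brush 5606 ((536.9519653320312, 320.7281494140625), (138.476806640625, 40.0247802734375), 18.196706771850586) 0.06850928614910173
top 2682 ((537.1787719726562, 320.951171875), (87.58021545410156, 23.8055362701416), 18.12260627746582) 0.10075936100387595
```

View pics/w1.png

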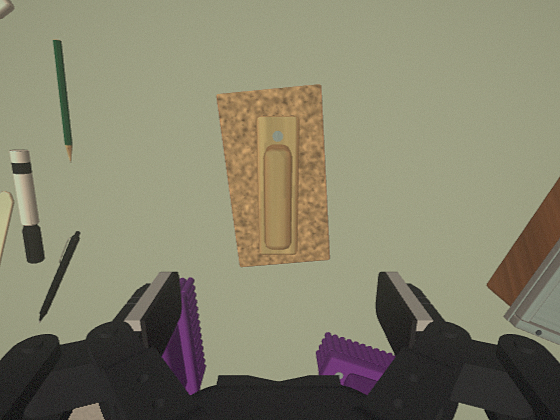

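The picture shows the wooden brush upright (px 278,190), aligned with the tool and centred between the fingers. The depth fit gives (0.537, 0.321) with its top at z 0.101, which matches the text. Descending to grip.

```bash
python3 -m creep '[0.014,-0.01,0.35,0,0,0,-1, 0.014,-0.01,0.7,0,0,0,-1, 0.014,-0.01,0.7,0,0,0,-1]'
python3 -m creep '[0,0,0.2,0,0,0,-1, 0,0,0.4,0,0,0,-1, 0,0,0.4,0,0,0,-1, 0,0,0.4,0,0,0,1, 0,0,0.4,0,0,0,1, 0,0,0.4,0,0,0,1, 0,0,0.4,0,0,0,1, 0,0,0.4,0,0,0,1, 0,0,0.4,0,0,0,1]' 90
```

```text
time: 3.4
tcp_pos: [0.5343, 0.3194, 0.1226]
tool_rot: [3.139, 0.008, 0.315]
contact_force: [-0.0, 0.3, 0.8]
opening: 0.0853
gripper_force: 0.0
time: 4.53
tcp_pos: [0.5376, 0.3214, 0.0673]
tool_rot: [-3.141, -0.001, 0.314]
contact_force: [-1.1, -1.4, 7.0]
opening: 0.0231
gripper_force: 88.9
```

```bash
python3 -m creep '[0,0,-0.4,0,0,0,1, 0,0,-0.8,0,0,0,1, 0,0,-0.9,0,0,0,1, 0,0,-0.9,0,0,0,1]'
python3 -m creep '[-0.1,0.4,0,0,0,0,1, -0.22,0.8,0,0,0,0,1, -0.22,1,0,0,0,0,1, -0.22,1,0,0,0,0,1]'
python3 -m creep '[-0.1,0.4,0,0,0,0,1, -0.223,0.8,0,0,0,0,1, -0.223,1,0,0,0,0,1, -0.223,1,0,0,0,0,1]'
python3 -m creep '[0,0.141,0,0,0,0.05,1, 0,0.141,0,0,0,0.1,1, 0,0.141,0,0,0,0.128,1, 0,0.141,0,0,0,0.128,1, 0,0.141,0,0,0,0.128,1]'
python3 - <<'E'
from h import *
s=bot.sense();print(s['tcp_pos'],s['tool_rot'],s['gripper_force'])
L=['galley','offcut_long_c','offcut_pointed_c','offcut_stepped_c','letter_big_c','letter_small_c','brush_grip']
for n in ['wrist','scene','side']:
  t,im,d=snap(n,n+'2.png')
  for l in L:
    for r in bot.tip_of(l,n)[:1]: print(n,l,round(r['score'],2),np.round(pt(t,r['centre']),3))
E
```

```text
time: 5.03
tcp_pos: [0.5371, 0.3213, 0.2018]
tool_rot: [-3.141, -0.001, 0.314]
contact_force: [-0.4, 0.7, -3.7]
opening: 0.0226
gripper_force: 89.3
time: 5.52
tcp_pos: [0.5513, 0.1641, 0.1989]
tool_rot: [3.14, 0.004, 0.309]
contact_force: [-0.1, -0.0, -2.6]
opening: 0.0231
gripper_force: 89.0
time: 6.02
tcp_pos: [0.5659, 0.0132, 0.1996]
tool_rot: [3.141, 0.003, 0.311]
contact_force: [-0.7, 0.4, -2.3]
opening: 0.0229
gripper_force: 89.1
time: 6.65
tcp_pos: [0.5727, -0.0034, 0.2005]
tool_rot: [-3.142, 0.001, -0.084]
contact_force: [0.1, -0.1, -1.9]
opening: 0.0226
gripper_force: 89.3
[ 0.57269008 -0.00336827  0.20049937] [-3.14152085e+00  1.40398055e-03 -8.42605251e-02] 89.26351189613342
wrist galley 0.9 [ 0.6   -0.118 -0.   ]
wrist offcut_long_c 0.63 [ 0.544 -0.132  0.082]
wrist offcut_pointed_c 0.63 [ 0.552 -0.206  0.082]
wrist offcut_stepped_c 0.63 [ 0.593 -0.074  0.079]
wrist letter_big_c 0.85 [ 0.692 -0.091  0.078]
wrist letter_small_c 0.65 [ 0.685 -0.205  0.079]
wrist brush_grip 0.7 [ 0.573 -0.002  0.209]
scene galley 0.97 [ 0.601 -0.117 -0.   ]
scene offcut_long_c 0.71 [ 0.539 -0.135  0.082]
scene offcut_pointed_c 0.77 [ 0.549 -0.21   0.079]
scene offcut_stepped_c 0.7 [ 0.592 -0.07   0.074]
scene letter_big_c 0.74 [ 0.69  -0.091  0.076]
scene brush_grip 0.92 [0.338 0.131 0.075]
side galley 0.56 [ 0.596 -0.116  0.   ]
side offcut_long_c 0.46 [ 0.545 -0.135  0.079]
side offcut_pointed_c 0.72 [ 0.69  -0.091  0.082]
side offcut_stepped_c 0.59 [ 0.585 -0.074  0.085]
side letter_big_c 0.63 [ 0.69  -0.091  0.081]
side brush_grip 0.96 [0.314 0.373 0.08 ]
```

View pics/wrist2.png

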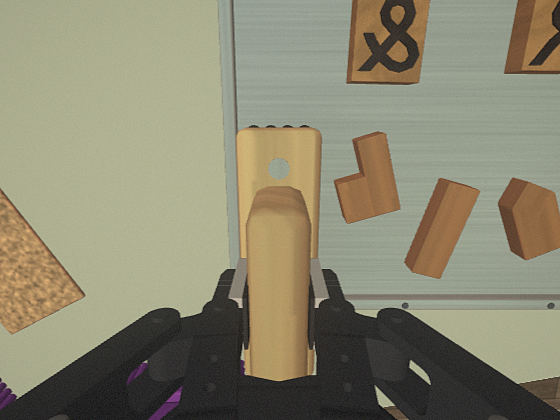

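View pics/side2.png

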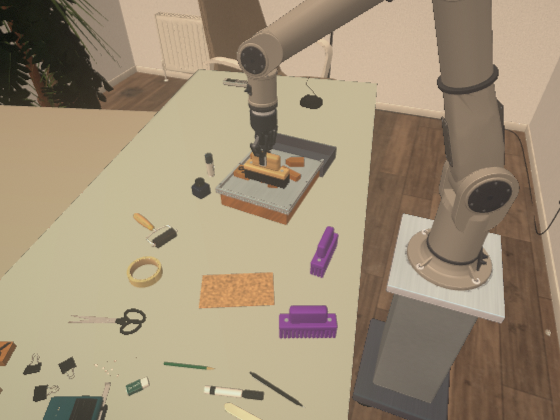

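The brush hangs level above the closed end, with the offcuts ahead (right in the wrist view) within its width. Both letters are clear of its path. Lowering and sweeping the first part.

```bash
python3 -m creep '[0,0,0.2,0,0,0,1, 0,0,0.35,0,0,0,1, 0,0,0.44,0,0,0,1, 0,0,0.44,0,0,0,1, 0,0,0.44,0,0,0,1]' 110
python3 -m creep '[0,0.1,0,0,0,0,1, 0,0.2,0,0,0,0,1, 0,0.3,0,0,0,0,1, 0,0.4,0,0,0,0,1, 0,0.5,0,0,0,0,1, 0,0.6,0,0,0,0,1, 0,0.7,0,0,0,0,1, 0,0.8,0,0,0,0,1, 0,0.8,0,0,0,0,1]'
python3 - <<'E'
from h import *
snap('wrist','w3.png')
E
```

```text
time: 8.48
tcp_pos: [0.5738, -0.0049, 0.1361]
tool_rot: [-3.141, -0.001, -0.088]
contact_force: [0.7, 0.4, -1.5]
opening: 0.0226
gripper_force: 108.9
time: 9.6
tcp_pos: [0.5619, -0.1266, 0.1352]
tool_rot: [3.14, 0.0, -0.091]
contact_force: [0.5, -0.0, -3.1]
opening: 0.0227
gripper_force: 108.6
```

View pics/w3.png

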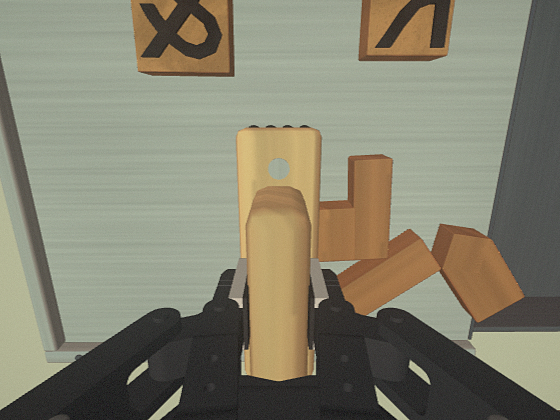

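Stepped (355,205), long (390,270) and pointed (480,270) are all being pushed ahead of the brush, and the letters are clear. Continuing.

```bash
python3 -m creep '[0,0.1,0,0,0,0,1, 0,0.2,0,0,0,0,1, 0,0.3,0,0,0,0,1, 0,0.4,0,0,0,0,1, 0,0.5,0,0,0,0,1, 0,0.6,0,0,0,0,1, 0,0.6,0,0,0,0,1]'
python3 - <<'E'
from h import *
snap('wrist','w4.png')
E
```

```text
time: 10.52
tcp_pos: [0.5542, -0.2161, 0.1354]
tool_rot: [3.141, -0.0, -0.091]
contact_force: [-0.3, -0.3, -1.5]
opening: 0.0228
gripper_force: 108.6
```

View pics/w4.png

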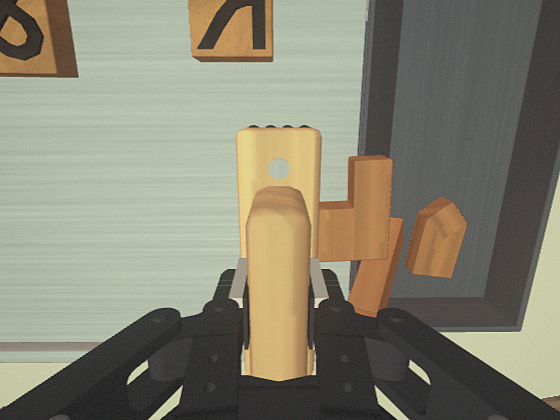

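```bash
python3 -m creep '[0,0.1,0,0,0,0,1, 0,0.2,0,0,0,0,1, 0,0.3,0,0,0,0,1, 0,0.4,0,0,0,0,1, 0,0.5,0,0,0,0,1, 0,0.6,0,0,0,0,1, 0,0.65,0,0,0,0,1, 0,0.65,0,0,0,0,1]'
python3 - <<'E'
from h import *
t,im,d=snap('wrist','w5.png')
for n in ['wrist','side']:
  if n=='side': t,im,d=snap(n)
  for l in ['offcut_long_c','offcut_pointed_c','offcut_stepped_c']:
    for r in bot.tip_of(l,n)[:2]:
      p=pt(t,r['centre']);e=p[:2]-[.599,-.117];print(n,l,round(r['score'],2),'galley',np.round([e@[.9962,-.0872],e@[.0872,.9962],p[2]],3))
E
```

```text
time: 11.58
tcp_pos: [0.5459, -0.3118, 0.1353]
tool_rot: [3.141, 0.0, -0.089]
contact_force: [-0.4, -0.0, -2.4]
opening: 0.0225
gripper_force: 108.6
wrist offcut_pointed_c 0.56 galley [-0.058 -0.233  0.014]
wrist offcut_stepped_c 0.31 galley [-0.    -0.221  0.009]
side offcut_long_c 0.51 galley [-0.087 -0.189  0.037]
side offcut_pointed_c 0.45 galley [-0.063 -0.238  0.018]
side offcut_stepped_c 0.56 galley [-0.019 -0.188  0.041]
side offcut_stepped_c 0.45 galley [-0.035 -0.197  0.147]
```

View pics/w5.png

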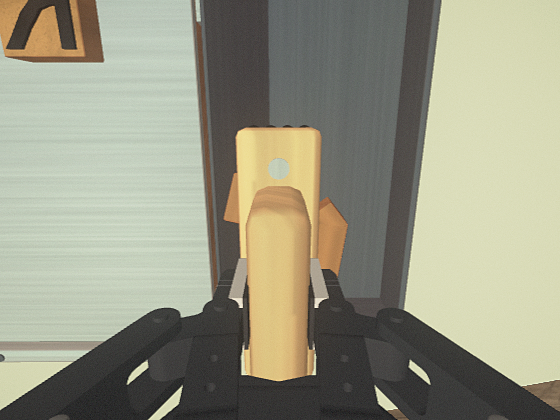

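All three offcuts are in the tray: none is left on the bed, and the network heights are below bed level. Lifting and carrying the brush back.

```bash
python3 -m creep '[0,0,-0.3,0,0,0,1, 0,0,-0.6,0,0,0,1, 0,0,-0.6,0,0,0,1]'
for i in 1; do python3 -m creep '[-0.05,-0.4,0,0,0,0,1, -0.118,-0.8,0,0,0,0,1, -0.118,-1,0,0,0,0,1]'; done
python3 -m creep '[-0.05,-0.4,0,0,0,0,1, -0.118,-0.8,0,0,0,0,1, -0.118,-1,0,0,0,0,1]'
python3 -m creep '[-0.05,-0.4,0,0,0,0,1, -0.118,-0.8,0,0,0,0,1, -0.118,-1,0,0,0,0,1]'
python3 -m creep '[-0.05,-0.4,0,0,0,0,1, -0.118,-0.8,0,0,0,0,1, -0.118,-1,0,0,0,0,1]'
python3 -m creep '[0,-0.187,0,0,0,-0.05,1, 0,-0.187,0,0,0,-0.1,1, 0,-0.187,0,0,0,-0.157,1, 0,-0.187,0,0,0,-0.157,1, 0,-0.187,0,0,0,-0.157,1]'
python3 - <<'E'
from h import *
s=bot.sense();print(s['tcp_pos'],s['tool_rot'])
L=['offcut_long_c','offcut_pointed_c','offcut_stepped_c','letter_big_c','letter_small_c','mat']
for n in ['scene','side']:
  t,im,d=snap(n,n+'6.png')
  for l in L:
    for r in bot.tip_of(l,n)[:1]:
      p=pt(t,r['centre']);e=p[:2]-[.599,-.117];print(n,l,round(r['score'],2),np.round(p,3),'galley',np.round([e@[.9962,-.0872],e@[.0872,.9962],p[2]],3))
E
```

```text
time: 12.35
tcp_pos: [0.5482, -0.3125, 0.2295]
tool_rot: [3.139, -0.007, -0.088]
contact_force: [-0.3, 0.0, -2.6]
opening: 0.0224
gripper_force: 108.8
time: 12.72
tcp_pos: [0.5406, -0.1558, 0.2241]
tool_rot: [-3.14, 0.002, -0.084]
contact_force: [0.6, -0.6, -1.6]
opening: 0.023
gripper_force: 109.3
time: 13.1
tcp_pos: [0.5358, -0.0049, 0.2242]
tool_rot: [-3.14, 0.002, -0.083]
contact_force: [-0.3, -0.2, -2.3]
opening: 0.0228
gripper_force: 109.3
time: 13.48
tcp_pos: [0.531, 0.1461, 0.2242]
tool_rot: [-3.141, 0.002, -0.083]
contact_force: [0.2, -0.9, -2.0]
opening: 0.0227
gripper_force: 109.3
time: 13.85
tcp_pos: [0.5259, 0.2973, 0.224]
tool_rot: [-3.141, 0.002, -0.083]
contact_force: [0.7, -1.3, -2.3]
opening: 0.0226
gripper_force: 109.2
time: 14.48
tcp_pos: [0.5305, 0.3204, 0.2247]
tool_rot: [3.141, 0.001, 0.402]
contact_force: [0.5, 1.2, -2.6]
opening: 0.0225
gripper_force: 109.1
[0.53046358 0.32039571 0.22467416] [3.14145517e+00 1.00053163e-03 4.01656795e-01]
scene offcut_long_c 0.64 [ 0.499 -0.294  0.037] galley [-0.084 -0.185  0.037]
scene offcut_pointed_c 0.6 [ 0.517 -0.346  0.014] galley [-0.061 -0.235  0.014]
scene offcut_stepped_c 0.88 [ 0.573 -0.301  0.034] galley [-0.01  -0.185  0.034]
scene letter_big_c 0.88 [ 0.689 -0.091  0.078] galley [0.088 0.033 0.078]
scene letter_small_c 0.58 [ 0.685 -0.199  0.076] galley [ 0.093 -0.075  0.076]
scene mat 0.7 [0.531 0.32  0.001] galley [-0.106  0.429  0.001]
side offcut_long_c 0.47 [ 0.497 -0.297  0.036] galley [-0.086 -0.188  0.036]
side offcut_pointed_c 0.38 [ 0.515 -0.347  0.015] galley [-0.063 -0.237  0.015]
side offcut_stepped_c 0.6 [ 0.687 -0.092  0.08 ] galley [0.086 0.033 0.08 ]
side letter_big_c 0.67 [ 0.688 -0.094  0.083] galley [0.087 0.031 0.083]
side letter_small_c 0.58 [ 0.686 -0.207  0.084] galley [ 0.094 -0.082  0.084]
side mat 0.93 [ 0.527  0.322 -0.002] galley [-0.11   0.431 -0.002]
```

View pics/scene6.png

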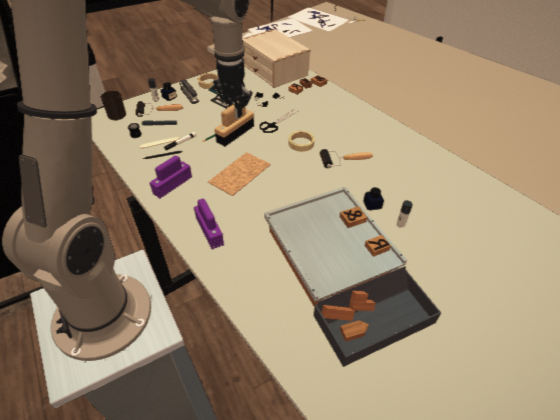

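The bed is empty, with the offcuts in the tray (340,312), (360,302), (355,330) and the letters in place. Lowering the brush onto the mat.

```bash
python3 -m creep '[0,0,0.3,0,0,0,1, 0,0,0.6,0,0,0,1, 0,0,0.8,0,0,0,1, 0,0,0.95,0,0,0,1, 0,0,1,0,0,0,1, 0,0,1,0,0,0,1, 0,0,1,0,0,0,1]'
python3 -m creep '[0,0,0.02,0,0,0,1, 0,0,0.04,0,0,0,1, 0,0,0.05,0,0,0,1, 0,0,0.05,0,0,0,1]'
```

```text
time: 16.05
tcp_pos: [0.5315, 0.3212, 0.0765]
tool_rot: [-3.141, -0.002, 0.405]
contact_force: [-0.3, -0.1, -1.7]
opening: 0.0224
gripper_force: 109.1
time: 16.55
tcp_pos: [0.5307, 0.3207, 0.0677]
tool_rot: [3.142, 0.0, 0.405]
contact_force: [-0.5, -0.2, -2.2]
opening: 0.0227
gripper_force: 109.1
```

```bash
python3 -m creep '[0,0,0.005,0,0,0,1, 0,0,0.01,0,0,0,1, 0,0,0.01,0,0,0,1]'
```

```text
time: 16.92
tcp_pos: [0.5308, 0.3206, 0.0674]
tool_rot: [-3.141, -0.0, 0.405]
contact_force: [-3.4, -1.9, 8.0]
opening: 0.0227
gripper_force: 110.9
```

The bristles are in contact (8 N up). Releasing and retreating.

```bash
python3 -m creep '[0,0,0,0,0,0,0.2, 0,0,0,0,0,0,-1, 0,0,0,0,0,0,-1, 0,0,0,0,0,0,-1, 0,0,0,0,0,0,-1, 0,0,-0.3,0,0,0,-1, 0,0,-0.6,0,0,0,-1, 0,0,-0.9,0,0,0,-1, 0,0,-0.9,0,0,0,-1, 0,0,-0.9,0,0,0,-1]'
python3 - <<'E'
from h import *
b=(.531,.32)
for n in ['wrist','side']:
  t,im,d=snap(n,n+'7.png');P=cloud(n,t,d);P[d==0]=9
  for a,z0,z1 in (('grip',.085,.115),('brush',.03,.115)):
    m=(P[...,2]>z0)&(P[...,2]<z1)&(np.hypot(P[...,0]-b[0],P[...,1]-b[1])<.1);q=P[m]
    print(n,a,len(q),cv2.minAreaRect((q[:,:2]*1000).astype(np.float32)),np.median(q[:,2]))
  for l in ['brush_grip','mat','offcut_long_c','offcut_stepped_c']:
    for r in bot.tip_of(l,n)[:3]: print(n,l,round(r['score'],2),np.round(pt(t,r['centre']),3))
E
```

```text
time: 18.18
tcp_pos: [0.5304, 0.3205, 0.2009]
tool_rot: [3.142, 0.001, 0.405]
contact_force: [-0.2, 0.2, 0.5]
opening: 0.0853
gripper_force: 0.0
wrist grip 3361 ((530.8477783203125, 320.69305419921875), (87.88883972167969, 24.003284454345703), 23.310178756713867) 0.10076364967330062
wrist brush 6661 ((530.3611450195312, 320.31903076171875), (138.57716369628906, 40.08206558227539), 23.30052947998047) 0.0915108227173494
wrist brush_grip 0.65 [0.533 0.321 0.079]
side grip 357 ((527.782958984375, 319.81658935546875), (87.92665100097656, 25.648597717285156), 23.687950134277344) 0.10051750837564122
side brush 1198 ((526.73828125, 319.9163818359375), (139.8113250732422, 42.90902328491211), 23.99260711669922) 0.058430834986810454
side brush_grip 0.8 [0.339 0.127 0.076]
side brush_grip 0.73 [0.533 0.32  0.079]
side brush_grip 0.7 [ 0.682 -0.208  0.087]
side mat 0.89 [0.527 0.32  0.   ]
side offcut_long_c 0.44 [ 0.5   -0.295  0.037]
side offcut_stepped_c 0.5 [ 0.566 -0.301  0.039]
```

View pics/side7.png

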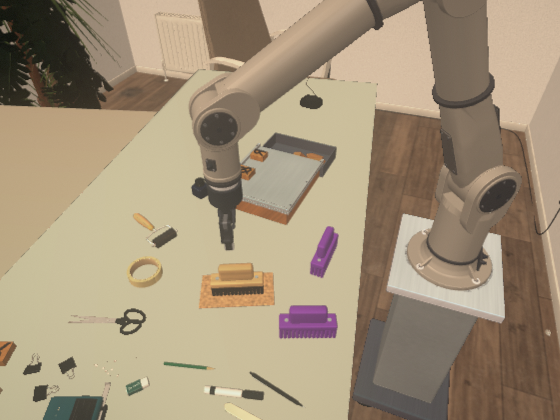

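The brush stands upright on the mat (237,280), centred and aligned at 23.3°, and the gripper is clear above it. Handing in.

```bash
python3 -c "
from rig import bot
print(bot.finish_job())"
```

```text
the job is handed in; nothing more can be done
None
```

The job is handed in after about 18 s: all three offcuts are in the catch tray, the letters are unmoved to within measurement, and the brush stands released on the mat, centred and aligned; the hand-in returned no verdict.

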